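# Take the steel bowl's temperature with the surface thermometer

### The job

The steel suction bowl is fresh from the steriliser: draw the white surface thermometer out of the bamboo caddy and hold it upright with the disc at its tip inside the small ring stamped in the middle of the bowl's floor, pressing gently so that the sprung tip gives a little but is not pushed fully in. Keep it so for three seconds until the reading settles, and finish still holding it there: do not let go or put it back. Leave the spoons and the bib where they are and the bowl's release tab down.

Things in the scene. Friction and masses are not known exactly. Their poses are not given: they have to be found in the camera images.
- probe: Surface thermometer, 85 g, in the caddy's slanted round bore. Origin: centre of its collar's underside, which rests on the caddy; +z runs up its axis, at the start 16 to 19 degrees off vertical towards the caddy's front. Grey round collar 27 mm across up to z = 12 mm, then the white body to grip: 18 mm thick (x) by 26 mm wide (y), up to z = 89 mm; display on its -x face. 7 mm steel stem to z = -46 mm.
- probe_face (a point): Centre of the flat underside of the copper contact disc (9 mm in diameter) at the thermometer's sprung tip: on its axis, 62 mm below its origin (z = -62 mm) when not pressed. Hidden in the bore at the start: draw the thermometer out along its axis by 70 mm before turning it.
- plunger (a joint): How far the sprung tip is pushed into the stem, in m: 0 = fully out, 0.008 = fully in. It starts to move at about 0.8 N and takes a further 0.4 N for each mm, about 4 N when fully in.
- caddy: Bamboo spoon caddy, fixed: foot 105 (x) x 206 (y) x 10 mm, origin at the centre of its underside, z up. On it a bored block 50 x 190 x 70 mm leans 16 degrees to the caddy's front (-x). The thermometer's bore mouth is at (-19, 62, 85) mm, 13 mm wide; the two spoons' are at y = -32 and -74 mm. The spoons reach about 165 mm above the origin.
- bowl: Round steel suction bowl, fixed (sucked down on the tray): rim 124 mm in outer diameter and 56 mm above its origin, walls 3 mm, flat inner floor about 70 mm across at 16 mm above its origin. Origin at the centre of its underside, z up. Its silicone suction foot is 102 mm across. The release tab lies on its -x side.
- bowl_mark (a point): Centre of the ring stamped in the middle of the bowl's inner floor, at the floor's surface; the ring is 26 mm in outer diameter, 23 mm in inner diameter.
- tab (a joint): The bowl's release tab, a flap 24 mm wide and 26 mm long, hinged at the bowl's foot on the bowl's -x side, reaching 79 mm from the bowl's axis; rad: 0 = lying down (suction kept), 1.6 = flipped up. Starts down.
- bib: Yellow hard silicone bib, loose, 140 g, lying on the far part of the tray with its scoop pocket towards the robot: about 180 mm (x) by 170 mm (y), pocket 38 mm high. Origin under its middle, z up.
- spoon_a: Orange plastic weaning spoon, loose, 14 g, 147 mm long, standing in the caddy's middle bore with its bowl end up, 80 mm out of the block. Origin at the handle's end, z along the handle.
- spoon_b: A like spoon in the caddy's end bore. Origin at the handle's end, z along the handle.
- spoon_c: A like spoon lying on the far part of the tray, to the left of the bib. Origin under its middle, x along its length.
There are look-alikes about, which are no part of the job. Of the things like the probe, leave any that is red or yellow; of the rest the smaller one is meant.

How it is judged:
On the way:
1. the reading: the upright thermometer is held with its sprung tip lightly pressed inside the ring for three seconds (horizontal distance between probe_face and bowl_mark below 0.0085 m and angle between probe's own z axis and vertical below 0.14 rad and value of joint plunger between 0.0008 and 0.0074 m and contact force between probe and bowl above 0.5 N and contact force between the fingers and probe above 1 N), for 2.8 s.
At the end, for the whole second after the job is handed in: The gripper still holds the thermometer, upright within 8 degrees, the disc's centre within 8.5 mm of the ring's centre, the tip pressed on the bowl's floor and pushed in by 0.8 to 7.4 mm (about 1 to 4 N); the tab is down and bib and spoons lie within 30 mm of where they were (all of step 1 and value of joint tab below 0.4 rad and distance of each of bib, spoon_a, spoon_b, spoon_c from where it was at the start of the episode below 0.03 m); the arm keeps its last pose, push and grip.
It fails at once if the thermometer is rammed into the bowl (more than 15 N) (contact force between probe and bowl above 15 N).
It fails at once if the bowl's release tab is flipped up (value of joint tab above 0.6 rad).
It fails at once if the bib or a spoon is pushed away (distance of any of bib, spoon_a, spoon_b, spoon_c from where it was at the start of the episode above 0.04 m).
It also fails if it takes over 45 s, if anything falls off the work surface, if the arm or the gripper's body presses on something with over 40 N, if the wrist force passes 120 N, or if a joint passes its speed limit or range.

### The arm

A 6-joint arm with a two-finger parallel gripper is mounted at the origin on the work surface. World frame = base frame: x ahead of the robot, y to its left, z up, the work surface at z = 0. Lengths are in m, angles in rad, forces in N, time in s.
With the tool pointing down it reaches from about 0.35 to 0.775 m from the base axis. Payload 5.5 kg.
Tool frame: the origin (TCP) lies at the very end of the fingers, on their centre line; the grasp point (between the pads) lies 19 mm behind it (env.grip_point_offset is the distance from the TCP to the grasp point, in m); z points along the fingers, y is the line along which they close (so a half turn about z gives the same grasp; the last joint's range is limited). The gripper opens to 85 mm and grips with 20 to 120 N. Pads are 22 mm wide; open, the fingers measure 114 mm over their backs; the gripper's body (76 mm by 85 mm) begins 54 mm behind the grasp point. The pads swing forward as they close: fully open they stand 13 mm farther back than shut.
Start: joints at [-1.478, 0.313, 0.046, 1.304, 0, 1.431], TCP at [0.133, -0.56, 0.231] pointing down, gripper open.
Joint ranges: [-2.76, 2.76], [-0.86, 1.69], [-1.03, 1.26], [-2.2, 2.34], [-1.47, 1.5], [-3.14, 3.14]. Speed limits (rad/s): [2.57, 2.57, 3.14, 3.14, 3.14, 3.14].

### API

Orientations are given as a unit quaternion [w, x, y, z].
In Python, from workcell import sensors, imaging, workorder, env gives the robot as it stands.
- The arm moves only by the shell command python3 -m handwheel 'ROWS' [FORCE]. ROWS is JSON, a list of rows, each a list of 5 numbers: the shift along the tool's x, y, z in mm, then the turn about the tool's z in rad, then the opening, from 0 (shut) to 1 (fully open). A call has 1 to 8 rows; each row is the pose to reach, as a shift and turn from the pose commanded when the call began, along the tool's axes at that moment; what a row does not reach only later rows make up. A row lasts 1/10 s, in which the tool goes at most 50 mm and 8.59 degrees, less where a joint would pass 70% of its speed; a pose out of reach is approached as far as the arm can. A call with a gripper value outside its range is refused whole. The fingers move at their own pace and stop on an object; FORCE is the grip in N (left out, the last holds). Time passes only in rows, so rows that repeat a pose let the fingers close. It gives the time, the measured TCP pose, the force, the opening and the grip force at its end, in the units of the state.
- sensors.get_state(): the state, without advancing time (a new reading comes with each control period).
- imaging.read_camera(name): name is "scene" or "top"; returns a dict with "color" (480x640x3 uint8, blue, green, red), "z_map" (480x640 float32, m along the optical axis (not along the pixel's ray), 0 where there is no reading), "fx", "fy", "cx", "cy" (pixels), "xyz" and "rotation" of the camera in the world. Camera axes: x right, y down, z forward; pixel columns grow to the right and rows downward; lengths in m; the calibration is good to about 2 mm. A picture is of the moment at which its call begins.
- workorder.hand_in(): hands the job in; it is judged then, once.
The state is a dict: "clock": time; "joint_pos": joint angles; "qvel": joint speeds; "tau": joint torques, N m; "tcp_pos": TCP position; "orientation": TCP orientation; "wrist_force": force on the tool from outside, world axes, zero at the start; "ft_torque": the same for the moment, N m; "finger_gap": finger opening in m; "grip_force": force on a finger pad.
Only numpy, scipy, OpenCV 4.12 (cv2) and the standard library are available. Lean on these libraries where they do the work, as an engineer would, in place of code of your own. Each camera call takes 0.05 s, during which the arm holds its last target. There are 200 camera calls.

## Working session

There is one attempt and no reset: what is moved stays moved. The work goes in short steps, Python scripts to look and compute and a shell command to move; the robot and the scene stay as the last step left them, time stands still between calls to the robot, and variables do not carry over. Pictures are saved under pics/ and viewed, at most 10 in all, crops included, and the job is handed in when it is done.

```bash
mkdir -p pics; cat > h.py <<'E'
import numpy as np,cv2,pickle
from workcell import sensors,imaging,workorder,env
from scipy.spatial.transform import Rotation as R
def cam(n,save=None):
    c=imaging.read_camera(n); pickle.dump(c,open(f'{n}.pkl','wb'))
    if save: cv2.imwrite(f'pics/{save}.png',c['color'])
    return c
def load(n): return pickle.load(open(f'{n}.pkl','rb'))
def rot(c):
    r=np.array(c['rotation'],float)
    return r if r.shape==(3,3) else R.from_quat(r,scalar_first=True).as_matrix()
def cloud(c):
    z=c['z_map']; v,u=np.mgrid[:480,:640]
    p=np.stack([(u-c['cx'])/c['fx']*z,(v-c['cy'])/c['fy']*z,z],-1)
    return p@rot(c).T+np.array(c['xyz'])
E
python3 - <<'E'
from h import *
for n in('scene','top'):
    c=cam(n,n+'0'); print(n,c['xyz'],np.round(c['rotation'],3),c['fx'])
print(sensors.get_state())
E
```

```text
scene [1.35707678 0.30685425 1.01111107] [-0.23   0.553  0.745 -0.294] 559.9899301473732
top [0.3527071  0.08163142 1.2943095 ] [ 0.047 -0.698  0.714 -0.037] 474.5506889396149
{'clock': 0.1, 'joint_pos': array([-1.47757176e+00,  3.13943575e-01,  4.50708287e-02,  1.30360991e+00,
       -2.18825676e-05,  1.43119082e+00]), 'qvel': array([ 0.00135751, -0.00057047,  0.00196314,  0.00156793,  0.00150148,
        0.00108169]), 'tau': array([ 2.41399379e-03, -4.81726885e+01,  2.99242598e+01,  1.28439622e-02,
       -1.78183109e-04, -4.24933390e-06]), 'tcp_pos': array([ 0.13260781, -0.55901585,  0.23047876]), 'orientation': array([-8.43190733e-04,  9.93231065e-01,  1.16152233e-01,  8.61327388e-06]), 'wrist_force': array([ 0.5020708 , -0.39053812,  0.39810785]), 'ft_torque': array([-0.03457531,  0.03283792,  0.00661601]), 'grip_force': 0.0, 'finger_gap': 0.08552786420348946}
```

View pics/scene0.png

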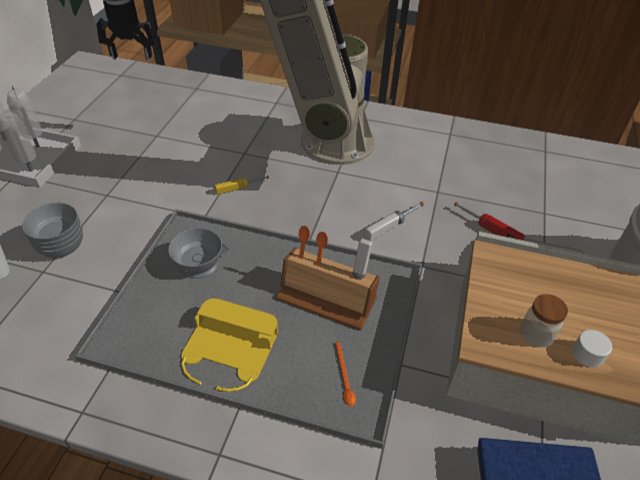

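View pics/top0.png

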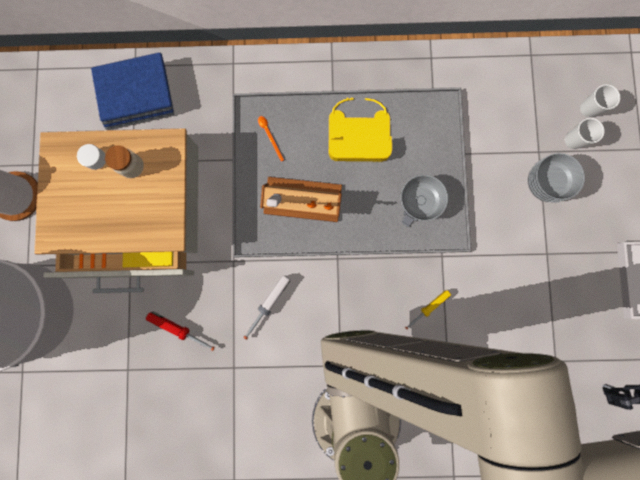

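The scene view shows the probe standing in the caddy at (362,255), the bowl at (196,255) with its ring near (197,258), and a larger white look-alike lying at (390,220). The top view has the probe at (272,200) and the bowl at (424,198), with its tab at lower left. Next I'll measure these.

```bash
python3 - <<'E'
from h import *
cs,ct=load('scene'),load('top')
a=cs['color'][220:300,140:240]; b=cs['color'][225:325,290:390]
f=lambda i:cv2.resize(i,(400,400),interpolation=cv2.INTER_CUBIC)
d=ct['color'][160:240,380:480]; e=ct['color'][165:235,250:350]
cv2.imwrite('pics/z.png',np.vstack([np.hstack([cv2.resize(i,(400,300),interpolation=cv2.INTER_CUBIC) for i in r]) for r in((a,b),(d,e))]))
for n,c,(r0,r1,c0,c1) in(('s',cs,(232,282,348,378)),('t',ct,(185,215,258,290))):
    P=cloud(c)[r0:r1,c0:c1]; col=c['color'][r0:r1,c0:c1].astype(int)
    m=(col.min(-1)>95)&(col.max(-1)-col.min(-1)<30)&(P[...,2]>.09)
    p=P[m]; print(n,len(p),p.min(0).round(4),p.max(0).round(4))
    for z in np.arange(.09,.2,.012):
        q=p[(p[:,2]>=z)&(p[:,2]<z+.012)]
        if len(q)>2: print(round(z,3),len(q),q.mean(0).round(4),q.min(0).round(4),q.max(0).round(4))
# bowl rim / floor
for n,c,(r0,r1,c0,c1) in(('s',cs,(220,285,160,235)),('t',ct,(165,230,390,460))):
    p=cloud(c)[r0:r1,c0:c1].reshape(-1,3); zt=np.percentile(p[:,2],99.5)
    q=p[p[:,2]>zt-.006].astype(np.float32)
    (x,y),r=cv2.minEnclosingCircle(q[:,:2].copy()); print(n,'rim',zt,x,y,r,len(q))
    i=np.hypot(p[:,0]-x,p[:,1]-y)<.02; print('floor z',np.median(p[i,2]))
E
```

```text
s 287 [0.5447 0.184  0.1035] [1.3571 0.3069 1.0111]
0.102 11 [0.5793 0.2034 0.1098] [0.5683 0.1893 0.1035] [0.5858 0.2082 0.1138]
0.114 30 [0.5783 0.2004 0.1193] [0.5629 0.1864 0.1143] [0.5831 0.2083 0.1259]
0.126 31 [0.5745 0.2012 0.1322] [0.564  0.1872 0.126 ] [0.5809 0.2094 0.138 ]
0.138 41 [0.5708 0.1995 0.1446] [0.5576 0.1867 0.1382] [0.5766 0.2098 0.15  ]
0.15 52 [0.5672 0.1994 0.1558] [0.5552 0.1867 0.1505] [0.5759 0.2101 0.1613]
0.162 65 [0.5617 0.1999 0.1678] [0.5447 0.184  0.162 ] [0.5697 0.2107 0.1738]
0.174 55 [0.5568 0.1985 0.1773] [0.5471 0.1861 0.1744] [0.5653 0.2104 0.1819]
t 85 [0.3527 0.0816 0.1041] [0.5862 0.2076 1.2943]
0.102 7 [0.5847 0.1927 0.1089] [0.5824 0.1894 0.1041] [0.5862 0.1971 0.1132]
0.162 25 [0.5527 0.1936 0.1712] [0.5444 0.1839 0.1635] [0.5646 0.2056 0.1738]
0.174 50 [0.554  0.1959 0.1768] [0.5459 0.1858 0.1743] [0.561  0.2076 0.1814]
s rim 0.6620736308053232 1.3570767641067505 0.306854248046875 9.999999747378752e-05 25
floor z 1.0111110694744958
t rim 0.06597215804054349 0.4818817377090454 -0.08026567101478577 0.2072153240442276 170
floor z nan
  return _methods._mean(a, axis=axis, dtype=dtype,
  ret = ret.dtype.type(ret / rcount)
```

View pics/z.png

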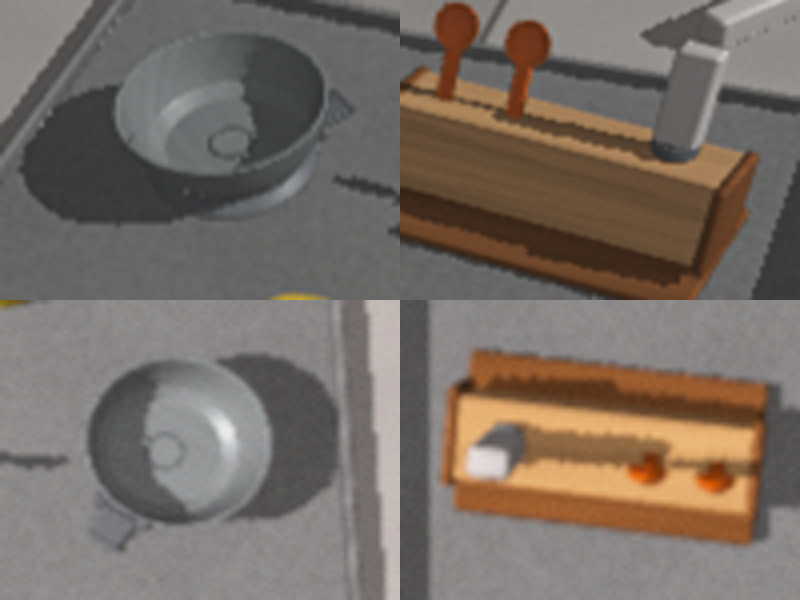

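The crops show the ring at scene (197.8,258.1) and top (421.5,200.3). The tab is at lower left in the top view. The caddy is yawed a few degrees.

```bash
cat >> h.py <<'E'
def ray(c,u,v):
    d=rot(c)@np.array([(u-c['cx'])/c['fx'],(v-c['cy'])/c['fy'],1]); return np.array(c['xyz']),d
def tri(p1,p2):
    (a,d),(b,e)=p1,p2; s,t=np.linalg.lstsq(np.stack([d,-e],1),b-a,rcond=None)[0]
    return (a+s*d+b+t*e)/2, np.linalg.norm(a+s*d-b-t*e)
def atz(p,z): a,d=p; return a+d*(z-a[2])/d[2]
E
python3 - <<'E'
from h import *
cs,ct=load('scene'),load('top')
rs,rt=ray(cs,197.8,258.1),ray(ct,421.5,200.3)
print('ring',tri(rs,rt),cloud(cs)[258,198],cloud(ct)[200,421], atz(rs,.025),atz(rt,.025))
for c in(cs,ct):
    p=cloud(c).reshape(-1,3); q=p[(np.hypot(p[:,0]-.52,p[:,1]+.12)<.12)&(c['z_map'].ravel()>0)]
    r=q[(q[:,2]>.058)&(q[:,2]<.075)]
    A=np.c_[2*r[:,:2],np.ones(len(r))]; s=np.linalg.lstsq(A,(r[:,:2]**2).sum(1),rcond=None)[0]
    print('rim',len(r),r[:,2].max(),s[:2],np.sqrt(s[2]+s[:2]@s[:2]), r.min(0),r.max(0))
# caddy yaw from top: block top edges
f=lambda x,y:(250+(x-400)/4,165+(y-300)*70/300)
a,b=atz(ray(ct,*f(472,350)),.016),atz(ray(ct,*f(767,384)),.016); d=a-b
print('caddy y dir yaw',np.degrees(np.arctan2(-d[0],d[1])),np.linalg.norm(d))
# probe top face corners in top crop
for x,y in((478,443),(513,443),(506,475),(469,473)): print(atz(ray(ct,*f(x,y)),.177).round(4))
P=cloud(ct)[185:215,258:290].reshape(-1,3); q=P[(P[:,2]>.165)&(P[:,2]<.2)]; print(q.mean(0),cv2.minAreaRect((q[:,:2]*1000).astype(np.float32)))
P=cloud(cs)[225:290,340:380].reshape(-1,3); 
E
```

```text
ring (array([ 0.57517436, -0.19292067,  0.02074701]), np.float64(0.003773361569724633)) [ 0.57663742 -0.18931598  0.02333257] [ 0.57690117 -0.19379205  0.01922715] [ 0.57838616 -0.18879444  0.025     ] [ 0.57503049 -0.19385165  0.025     ]
rim 161 0.06776664063861582 [ 0.5777003  -0.19093448] 0.059779075888843625 [ 0.51362987 -0.23860079  0.05803233] [ 0.63145148 -0.12891496  0.06776664]
rim 100 0.06696285219318132 [ 0.57715251 -0.1908625 ] 0.05955145740254305 [ 0.5159825  -0.23681503  0.05814136] [ 0.62908104 -0.12946331  0.06696285]
caddy y dir yaw -7.722135780815692 0.20403641621749297
[0.5622 0.2013 0.177 ]
[0.5616 0.1803 0.177 ]
[0.5436 0.1848 0.177 ]
[0.5453 0.2069 0.177 ]
[0.55392251 0.1965551  0.17473505] ((554.8134765625, 197.07342529296875), (26.199657440185547, 20.613916397094727), 88.1936264038086)
```

```bash
cat > go.py <<'E'
from h import *
import sys
s=sensors.get_state(); M=R.from_quat(s['orientation'],scalar_first=True).as_matrix()
t=np.array([float(x) for x in sys.argv[1:4]]); d=M.T@(t-s['tcp_pos'])*1000
print('shift mm',d.round(1),'clock',s['clock'])
if len(sys.argv)>4:
    a=np.radians(float(sys.argv[4])); y=M.T@[np.cos(a),np.sin(a),0]; print('turn',np.arctan2(-y[0],y[1]))
E
python3 go.py 0.5617 0.1945 0.25 -7.7
```

```text
shift mm [ 591.4 -634.2  -18.3] clock 0.1
turn -1.2035762076648613
```

```bash
python3 -m handwheel '[[30,-33,-5,-0.15,1],[60,-66,-10,-0.3,1],[90,-99,-18,-0.45,1],[120,-130,-18,-0.6,1],[150,-163,-18,-0.75,1],[180,-196,-18,-0.9,1],[210,-229,-18,-1.05,1],[240,-261,-18,-1.2036,1]]' 20; python3 go.py 0.5617 0.1945 0.25 -7.7
```

```text
clock: 0.9
tcp_pos: [0.3062, -0.2483, 0.2491]
orientation: [-0.0, 0.752, 0.659, 0.0]
wrist_force: [0.7, -0.2, -0.3]
finger_gap: 0.0851
grip_force: 0.0
shift mm [472.7 194.8  -0.8] clock 0.9
turn 0.002067626774030866
```

```bash
python3 -m handwheel '[[42,17,0,0,1],[84,35,0,0,1],[126,52,0,0,1],[168,69,0,0,1],[210,87,0,0,1],[252,104,0,0,1],[294,121,0,0,1],[336,138,0,0,1]]' 20; python3 go.py 0.5617 0.1945 0.25 -7.7
```

```text
clock: 1.7
tcp_pos: [0.4893, 0.0656, 0.249]
orientation: [-0.0, 0.754, 0.657, -0.0]
wrist_force: [-0.2, -1.0, 0.3]
finger_gap: 0.0847
grip_force: 0.0
shift mm [137.6  54.1  -1.1] clock 1.7
turn -0.003187970650170695
```

```bash
python3 -m handwheel '[[40,16,0,0,1],[80,32,0,0,1],[115,45,0,0,1],[138,54,0,0,1],[138,54,0,0,1],[138,54,0,0,1]]' 20; python3 go.py 0.5617 0.1945 0.131 -7.7
python3 - <<'E'
from h import *
c=cam('scene'); d=cam('top')
cv2.imwrite('pics/above.png',np.hstack([cv2.resize(c['color'][120:320,270:470],(400,400)),cv2.resize(d['color'][120:270,220:370],(400,400))]))
E
```

```text
clock: 2.3
tcp_pos: [0.5609, 0.1931, 0.2484]
orientation: [-0.0, 0.754, 0.657, -0.001]
wrist_force: [-0.1, -0.1, -0.2]
finger_gap: 0.0852
grip_force: 0.0
shift mm [  1.7   0.8 117.4] clock 2.3
turn -0.002539887778803276
```

View pics/above.png

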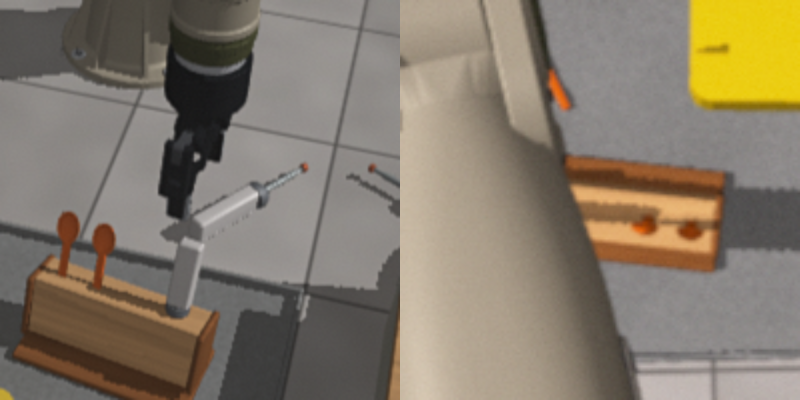

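Gripper is over the probe (top of body near (195,245) in the left half); spoons are well clear.

```bash
python3 -m handwheel '[[1,0,40,0,1],[2,1,75,0,1],[2,1,100,0,1],[2,1,112,0,1],[2,1,117,0,1],[2,1,117,0,1]]' 25; python3 -m handwheel '[[0,0,0,0,0.4],[0,0,0,0,0.3],[0,0,0,0,0.2],[0,0,0,0,0],[0,0,0,0,0],[0,0,0,0,0],[0,0,0,0,0],[0,0,0,0,0]]' 25
python3 - <<'E'
from h import *
c=cam('scene')
cv2.imwrite('pics/grip.png',cv2.resize(c['color'][160:320,290:450],(560,560),interpolation=cv2.INTER_CUBIC))
E
```

```text
clock: 3.0
tcp_pos: [0.5627, 0.1942, 0.1328]
orientation: [0.0, 0.754, 0.656, 0.0]
wrist_force: [0.7, -0.0, 0.8]
finger_gap: 0.0856
grip_force: 0.0
clock: 3.8
tcp_pos: [0.5642, 0.1948, 0.1334]
orientation: [0.001, 0.754, 0.657, 0.001]
wrist_force: [2.8, -1.3, 5.6]
finger_gap: 0.0258
grip_force: 23.5
```

View pics/grip.png

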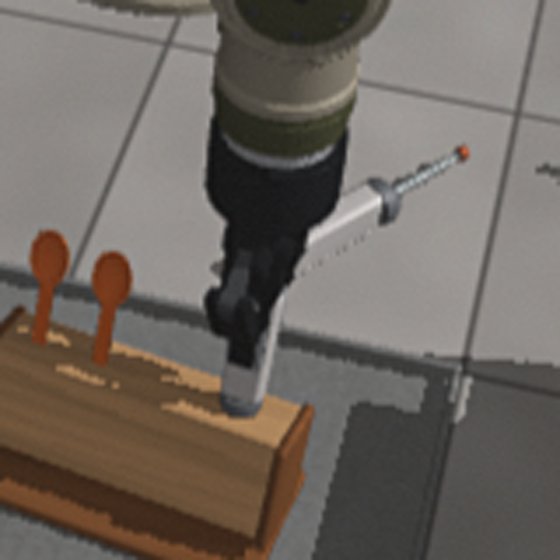

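```bash
python3 -m handwheel '[[0,-1.5,-5,0,0],[0,-3,-10,0,0],[0,-5,-16,0,0],[0,-7,-23,0,0],[0,-9,-30,0,0],[0,-11,-36,0,0],[0,-13,-43,0,0],[0,-13,-43,0,0]]' 25
python3 - <<'E'
from h import *
c=cam('scene')
cv2.imwrite('pics/draw.png',cv2.resize(c['color'][140:300,290:450],(560,560),interpolation=cv2.INTER_CUBIC))
E
```

```text
clock: 4.65
tcp_pos: [0.5517, 0.1965, 0.1763]
orientation: [0.001, 0.754, 0.657, 0.002]
wrist_force: [5.3, -0.7, 1.2]
finger_gap: 0.0258
grip_force: 24.2
```

View pics/draw.png

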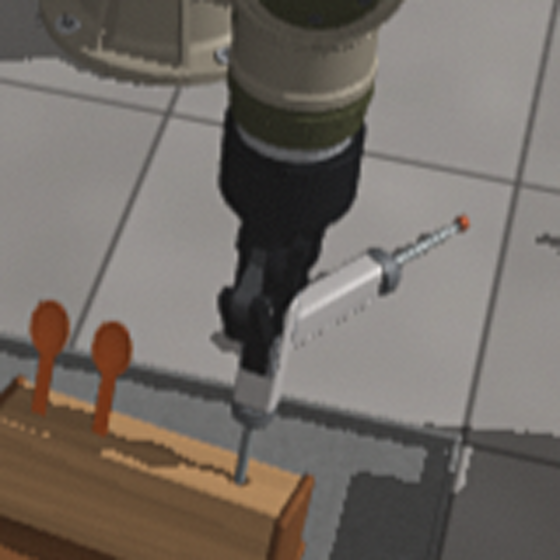

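The stem is emerging from the bore at (240,480) with a firm grip. I'll keep drawing it out.

```bash
python3 -m handwheel '[[0,-2,-7,0,0],[0,-4,-14,0,0],[0,-6,-21,0,0],[0,-8,-28,0,0],[0,-10,-36,0,0],[0,-12,-45,0,0],[0,-14,-55,0,0],[0,-14,-55,0,0]]' 25
python3 - <<'E'
from h import *
c=cam('scene')
cv2.imwrite('pics/out.png',cv2.resize(c['color'][110:270,290:450],(560,560),interpolation=cv2.INTER_CUBIC))
E
```

```text
clock: 5.5
tcp_pos: [0.5362, 0.1987, 0.2321]
orientation: [0.001, 0.754, 0.657, 0.001]
wrist_force: [0.1, 1.3, -1.2]
finger_gap: 0.0179
grip_force: 29.8
```

View pics/out.png

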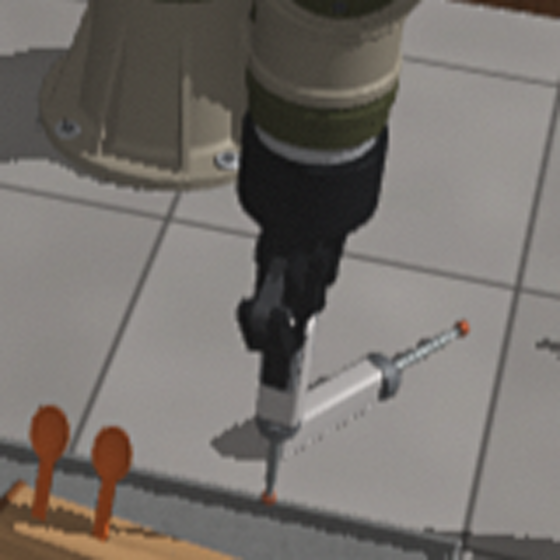

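The probe is fully out and sits flush in the pads (gap 17.9 mm). The disc is at crop (268,497), which is scene (366.6,252). Now I'll work out the disc offset and height.

```bash
python3 - <<'E'
from h import *
c=load('scene'); s=sensors.get_state(); t=s['tcp_pos']; print(t)
def proj(p):
    q=rot(c).T@(np.array(p)-c['xyz']); return [c['cx']+c['fx']*q[0]/q[2],c['cy']+c['fy']*q[1]/q[2]]
P=cloud(c)
col=c['color'].astype(int)[240:262,355:380]; m=(col[...,2]-col[...,0]>35); v,u=np.nonzero(m); print('disc px',u.mean()+355,v.mean()+240,len(u))
u,v=u.mean()+355,v.mean()+240
for dz in(.09,.1,.11): print(dz,proj(t-[0,0,dz]),atz(ray(c,u,v),t[2]-dz))
a=P[240:262,355:380][m]; print('cloud',np.median(a[a[:,2]<.5],0))
for r in(234,238,242,246):
    k=range(360,380); print(r,[int(x) for x in c['color'][r,360:380].mean(-1)], P[r,360:380,0].round(3))
E
```

```text
[0.53618532 0.19864035 0.23132298]
disc px 366.8 251.9 10
0.09 [np.float64(366.1534384370405), np.float64(247.5393616024716)] [0.54818119 0.20273337 0.14132298]
0.1 [np.float64(365.75692084773334), np.float64(250.72497856477213)] [0.53888127 0.20153629 0.13132298]
0.11 [np.float64(365.36513030635217), np.float64(253.8726184878168)] [0.52958135 0.2003392  0.12132298]
cloud [0.53840097 0.20017025 0.12919254]
234 [87, 85, 86, 87, 74, 62, 53, 52, 54, 58, 60, 65, 72, 89, 128, 151, 150, 147, 145, 144] [0.363 0.363 0.364 0.361 0.355 0.551 0.548 0.548 0.548 0.55  0.549 0.55
 0.544 0.544 0.54  0.372 0.369 0.363 0.36  0.359]
238 [86, 85, 86, 83, 87, 84, 75, 63, 67, 95, 108, 141, 148, 152, 133, 140, 123, 141, 145, 144] [0.374 0.371 0.376 0.37  0.371 0.377 0.378 0.541 0.54  0.539 0.383 0.383
 0.379 0.375 0.37  0.372 0.365 0.364 0.363 0.362]
242 [152, 153, 151, 150, 153, 152, 88, 61, 76, 120, 147, 148, 146, 146, 145, 144, 145, 143, 144, 144] [0.391 0.394 0.389 0.386 0.388 0.387 0.54  0.542 0.54  0.535 0.38  0.383
 0.381 0.38  0.378 0.378 0.38  0.378 0.373 0.373]
246 [150, 150, 149, 150, 151, 126, 66, 60, 96, 143, 149, 147, 146, 146, 145, 144, 144, 143, 145, 144] [0.4   0.4   0.401 0.4   0.397 0.398 0.538 0.539 0.542 0.4   0.394 0.395
 0.393 0.398 0.392 0.395 0.389 0.389 0.391 0.389]
```

```bash
python3 go.py 0.48 0.12 0.30; python3 go.py 0.48 -0.08 0.30;python3 go.py 0.576 -0.193 0.25
```

```text
shift mm [-85.6 -44.7 -68.8] clock 5.55
shift mm [-283.7  -17.3  -68.9] clock 5.55
shift mm [-382.5   93.2  -18.7] clock 5.55
```

```bash
python3 -m handwheel '[[0,-12,-20,0,0],[-5,-25,-42,0,0],[-15,-37,-60,0,0],[-40,-45,-69,0,0],[-75,-42,-69,0,0],[-110,-40,-69,0,0],[-145,-36,-69,0,0],[-180,-32,-69,0,0]]' 25;  python3 -m handwheel '[[-35,4,0,0,0],[-70,8,0,0,0],[-105,15,0,0,0],[-140,45,0,0,0],[-165,75,0,0,0],[-190,105,0,0,0],[-200,125,10,0,0],[-200,125,20,0,0]]' 25; python3 go.py 0.576 -0.193 0.25
```

```text
clock: 6.35
tcp_pos: [0.479, 0.0234, 0.2991]
orientation: [-0.0, 0.754, 0.657, -0.0]
wrist_force: [0.1, 0.3, -1.4]
finger_gap: 0.0179
grip_force: 29.8
clock: 7.15
tcp_pos: [0.5775, -0.1931, 0.2772]
orientation: [-0.0, 0.755, 0.656, -0.0]
wrist_force: [-1.1, 0.2, -1.1]
finger_gap: 0.0179
grip_force: 29.7
shift mm [-0.1 -1.5 27.2] clock 7.15
```

```bash
python3 -m handwheel '[[0,-1.5,20,0,0],[0,-1.5,45,0,0],[0,-1.5,70,0,0],[0,-1.5,87,0,0],[0,-1.5,87,0,0]]' 25
python3 - <<'E'
from h import *
c=cam('scene'); d=cam('top'); s=sensors.get_state(); print(s['tcp_pos'])
cv2.imwrite('pics/over.png',np.hstack([cv2.resize(c['color'][180:290,140:250],(400,400),interpolation=cv2.INTER_CUBIC),cv2.resize(d['color'][150:250,375:475],(400,400),interpolation=cv2.INTER_CUBIC)]))
E
```

```text
clock: 7.65
tcp_pos: [0.5717, -0.189, 0.189]
orientation: [-0.003, 0.754, 0.657, -0.001]
wrist_force: [-0.6, 0.5, -1.0]
finger_gap: 0.0178
grip_force: 29.7
[ 0.57366568 -0.18995603  0.19231266]
```

View pics/over.png

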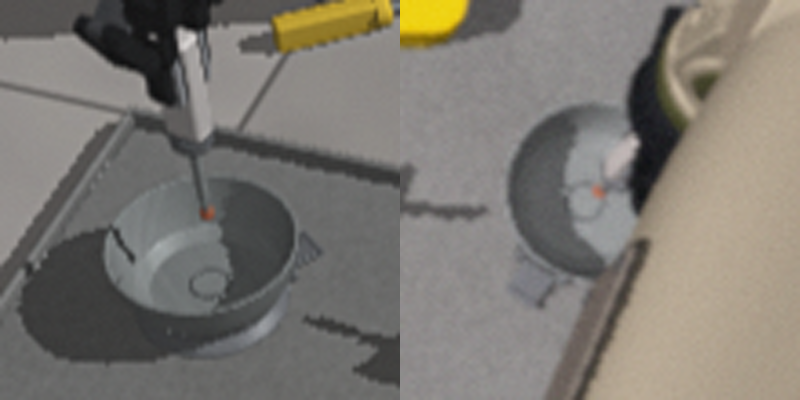

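The scene view shows the disc above the bowl at crop (208,214) and the ring at (211,284). The top view shows the disc at (598,192) and the ring at (586,200). I'll take fresh pictures once the arm settles and triangulate.

```bash
python3 - <<'E'
from h import *
def proj(c,p):
    q=rot(c).T@(np.array(p)-c['xyz']); return np.array([c['cx']+c['fx']*q[0]/q[2],c['cy']+c['fy']*q[1]/q[2]])
for k in range(2):
    c=cam('scene'); d=cam('top'); s=sensors.get_state(); t=s['tcp_pos']
    o=[]
    for im,(r0,r1,c0,c1) in((c,(228,250,185,212)),(d,(188,210,412,432))):
        col=im['color'][r0:r1,c0:c1].astype(int); w=np.clip(col[...,2]-col[...,0]-25,0,None)
        v,u=np.mgrid[r0:r1,c0:c1]; o.append(((u*w).sum()/w.sum(),(v*w).sum()/w.sum()))
        print(o[-1],(w>0).sum())
    X,e=tri(ray(c,*o[0]),ray(d,*o[1])); print('disc',X,e,'tcp',t,'diff',X-t)
    for h in(0,.04,.1): print('expected stem px', proj(c,t-[0,0,h]),proj(d,t-[0,0,h]))
    # axis from collar/body: scene body centre by cloud
    p=cloud(c)[180:250,180:210].reshape(-1,3)
    for z in np.arange(.09,.20,.01):
        q=p[(abs(p[:,2]-z)<.005)&(np.hypot(p[:,0]-t[0],p[:,1]-t[1])<.03)]
        if k and len(q): print(round(z,2),len(q),np.median(q,0).round(4),q.min(0).round(4),q.max(0).round(4))
E
```

```text
(np.float64(195.57556270096464), np.float64(237.83922829581994)) 11
(np.float64(424.7551020408163), np.float64(196.5591836734694)) 9
disc [ 0.57317869 -0.18820654  0.08888335] 0.0011963564334622364 tcp [ 0.57465557 -0.19060426  0.19363309] diff [-0.00147688  0.00239772 -0.10474974]
expected stem px [187.42064944 204.05798977] [435.11824689 187.72377893]
expected stem px [190.0570595  217.51385491] [431.21539235 191.08047212]
expected stem px [193.78805992 236.55635497] [425.8395887 195.7039915]
(np.float64(195.0244648318043), np.float64(237.7584097859327)) 12
(np.float64(424.92543859649123), np.float64(196.24122807017545)) 8
disc [ 0.57394946 -0.1887942   0.08964844] 0.0006215731632126054 tcp [ 0.57487228 -0.19077327  0.19375493] diff [-0.00092282  0.00197908 -0.10410649]
expected stem px [187.29660748 204.06507319] [435.19785747 187.62081325]
expected stem px [189.9363538  217.52297563] [431.29193624 190.98133   ]
expected stem px [193.67204023 236.56817825] [425.91194696 195.61008286]
0.09 12 [ 0.576  -0.188   0.0917] [ 0.5708 -0.1923  0.0867] [ 0.5809 -0.1863  0.095 ]
0.1 7 [ 0.57
[... 227 characters left out ...]
0.1849  0.1249]
0.13 8 [ 0.5772 -0.188   0.1316] [ 0.574  -0.191   0.1257] [ 0.5805 -0.1854  0.1346]
0.14 7 [ 0.575  -0.1879  0.1363] [ 0.5707 -0.1905  0.1351] [ 0.5785 -0.1862  0.141 ]
0.15 11 [ 0.584  -0.1833  0.1532] [ 0.5751 -0.1917  0.1488] [ 0.5879 -0.1762  0.1549]
0.16 52 [ 0.5831 -0.1858  0.1602] [ 0.5697 -0.2     0.1552] [ 0.5895 -0.1755  0.1649]
0.17 44 [ 0.5829 -0.1839  0.1701] [ 0.5697 -0.2023  0.1654] [ 0.5866 -0.1742  0.1747]
0.18 41 [ 0.5826 -0.1829  0.1788] [ 0.5695 -0.2007  0.1751] [ 0.5859 -0.1759  0.1848]
0.19 35 [ 0.5816 -0.1785  0.1885] [ 0.5663 -0.1992  0.1854] [ 0.5883 -0.1747  0.1947]
0.2 40 [ 0.5826 -0.178   0.2005] [ 0.5596 -0.1925  0.1951] [ 0.5961 -0.174   0.2046]
```

```bash
python3 -m handwheel '[[0,0,0,0,0],[0,0,0,0,0],[0,0,0,0,0]]' 25; python3 go.py 0.5775 -0.194 0.137
```

```text
clock: 8.25
tcp_pos: [0.5743, -0.1906, 0.1925]
orientation: [0.0, 0.754, 0.657, 0.0]
wrist_force: [-0.1, -0.0, -1.3]
finger_gap: 0.0177
grip_force: 29.7
shift mm [-2.9  3.6 55.5] clock 8.25
```

```bash
python3 -m handwheel '[[-3,3.6,15,0,0],[-3,3.6,30,0,0],[-3,3.6,42,0,0],[-3,3.6,50,0,0],[-3,3.6,55,0,0],[-3,3.6,55,0,0],[-3,3.6,55,0,0],[-3,3.6,55,0,0]]' 25; python3 go.py 0.5775 -0.194 0.127;  python3 - <<'E'
from h import *
c=cam('scene'); d=cam('top')
cv2.imwrite('pics/low.png',np.hstack([cv2.resize(c['color'][225:285,170:230],(400,400),interpolation=cv2.INTER_CUBIC),cv2.resize(d['color'][170:230,395:455],(400,400),interpolation=cv2.INTER_CUBIC)]))
print(sensors.get_state()['tcp_pos'])
E
```

```text
clock: 9.05
tcp_pos: [0.5778, -0.1942, 0.138]
orientation: [0.001, 0.754, 0.657, 0.0]
wrist_force: [0.9, 0.2, -1.1]
finger_gap: 0.0177
grip_force: 29.8
shift mm [ 0.2 -0.4 11. ] clock 9.05
[ 0.57775117 -0.19416648  0.13793358]
```

View pics/low.png

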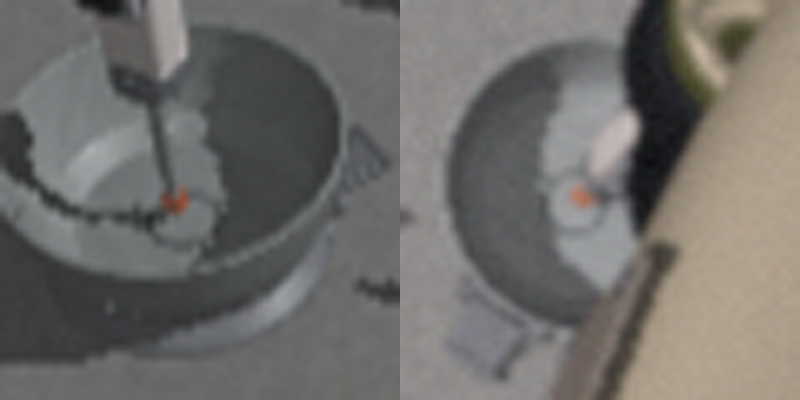

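Left crop: disc at (176,201), ring centre about (186,215). Right crop: disc at (584,195), ring centre (576,202). Allowing for about 13 mm of parallax, the disc is within 2–3 mm. I'll shift 1.5 mm back and feel downward.

```bash
python3 -m handwheel '[[0,-1.5,4,0,0],[0,-1.5,8,0,0],[0,-1.5,8,0,0],[0,-1.5,8,0,0],[0,-1.5,8,0,0]]' 25;python3 -m handwheel '[[0,0,1,0,0],[0,0,2,0,0],[0,0,3,0,0],[0,0,3,0,0],[0,0,3,0,0]]' 25; python3 -m handwheel '[[0,0,1,0,0],[0,0,2,0,0],[0,0,2,0,0],[0,0,2,0,0]]' 25
```

```text
clock: 9.65
tcp_pos: [0.5758, -0.1938, 0.1293]
orientation: [-0.0, 0.754, 0.657, -0.0]
wrist_force: [0.2, -0.1, -0.2]
finger_gap: 0.0176
grip_force: 29.7
clock: 10.15
tcp_pos: [0.5759, -0.1938, 0.1264]
orientation: [0.0, 0.754, 0.657, 0.0]
wrist_force: [-0.6, -1.0, 1.0]
finger_gap: 0.0179
grip_force: 30.1
clock: 10.55
tcp_pos: [0.576, -0.1939, 0.1244]
orientation: [0.0, 0.754, 0.657, 0.0]
wrist_force: [-0.4, 0.1, 2.3]
finger_gap: 0.0179
grip_force: 30.2
```

```bash
python3 - <<'E'
from h import *
f=[]
for k in range(14):
    c=cam('scene') if k%2 else cam('top'); s=sensors.get_state(); f.append(np.r_[s['wrist_force'],s['tcp_pos'][2]])
print(np.mean(f,0),np.std(f,0))
c=load('scene');d=load('top')
cv2.imwrite('pics/press.png',np.hstack([cv2.resize(c['color'][225:285,170:230],(400,400),interpolation=cv2.INTER_CUBIC),cv2.resize(d['color'][170:230,395:455],(400,400),interpolation=cv2.INTER_CUBIC)]))
E
```

```text
[-0.37887153  0.23162368  1.72493696  0.12436197] [6.04262880e-01 4.37637014e-01 4.39340662e-01 2.77113852e-05]
```

View pics/press.png

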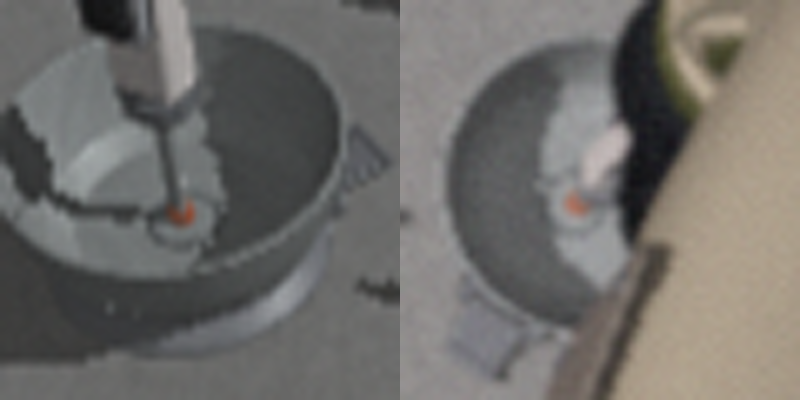

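The disc sits in the middle of the ring in both views: disc (182,213) against ring (184,216), and (576,203) against (576,203). The press is about 2.8 N, so the tip is in roughly 5 mm. I'll ease off half a millimetre and hold.

```bash
H='' ; python3 -m handwheel '[[0,0,-0.5,0,0],[0,0,-0.5,0,0],[0,0,-0.5,0,0],[0,0,-0.5,0,0],[0,0,-0.5,0,0],[0,0,-0.5,0,0],[0,0,-0.5,0,0],[0,0,-0.5,0,0]]' 25 >/dev/null
for i in 1 2 3 4 5; do python3 -m handwheel '[[0,0,0,0,0],[0,0,0,0,0],[0,0,0,0,0],[0,0,0,0,0],[0,0,0,0,0],[0,0,0,0,0],[0,0,0,0,0],[0,0,0,0,0]]' 25 | grep -E 'clock|tcp|wrist|grip'; done
```

```text
clock: 12.85
tcp_pos: [0.5759, -0.1938, 0.1248]
wrist_force: [0.1, 0.5, 0.4]
grip_force: 30.1
clock: 13.65
tcp_pos: [0.5759, -0.1938, 0.1248]
wrist_force: [0.0, -1.0, 1.5]
grip_force: 30.1
clock: 14.45
tcp_pos: [0.5759, -0.1938, 0.1248]
wrist_force: [0.4, -0.3, 1.9]
grip_force: 30.1
clock: 15.25
tcp_pos: [0.5759, -0.1938, 0.1248]
wrist_force: [1.1, 0.1, 2.3]
grip_force: 30.1
clock: 16.05
tcp_pos: [0.5759, -0.1938, 0.1248]
wrist_force: [0.5, -0.2, 0.6]
grip_force: 30.1
```

```bash
python3 -c "
from workcell import workorder
print(workorder.hand_in())"
```

```text
the job is handed in; nothing more can be done
None
```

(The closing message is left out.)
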